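# Half-open the bench dust-extraction shutter and clamp it

## Task

Start the suction at this bench: on the grey dust-extraction box, slide the steel shutter plate along its rails from the closed stop to the next stop, where it clicks in with the round port half open. Then turn the black clamp knob on the same box until its pointed nose points straight at the raised mark beside it, and let go. Do not disturb the stone, the jar or the wooden block standing around the box.

Things in the scene. Friction and masses are not known exactly. Their poses are not given: they have to be found in the camera images.
- gate: Grey sheet-metal dust-extraction box fixed to the bench, 160 (x) x 340 (y) x 90 (z) mm; origin at the centre of its underside. Its flat top is at z 90. The shutter slides along its y; the clamp knob turns about a vertical axis at x 0, y 100. A duct elbow (flange 96 mm wide, no higher than the box) leaves its -y end, out to y -280.
- port (a point): Centre of the 64 mm round port in the box's top (box x 0, y -100, z 90). Beside it two dark rails, 12 wide and 12 high, run along the box's y at x +-57, from y -160 to y 55; each carries three steel ribs, 5 mm higher, at y -68, -28 and 12: the shutter's tab stands level with them at its three stops.
- mark (a point): Top of the mark for the clamp knob: a steel rib on the box's top, between knob and shutter, 8 wide, 20 long (box y 34 to 54, at x 0) and 5 mm high.
- shutter (a joint): Travel (m) of the shutter, a steel plate 100 (x) x 84 (y) x 6 mm between the rails; grows towards the box's +y. Spring stops: 0 closed, 0.040 half open (wanted), 0.080 fully open (end). Leaving a stop takes about 7.5 N, less as it goes; past 0.024 it snaps on by itself to within 1 mm of 0.040, and past 0.064 to the end; left about midway (0.016-0.024) it may hang. The clamp does not alter this.
- tab (a point): Middle of the top edge of the upright steel tab on the shutter, moving with it: 60 wide (box x), 10 thick (box y), 30 high above the plate, its top 126 mm above the bench. At shutter 0 it is at box x 0, y -68. It stands at the plate's +y end; behind it, on its -y side, lie 69 mm of bare plate (top 96 mm above the bench), room to push it from.
- clamp (a joint): Angle (rad) of the black clamp knob: 0 = nose points straight at the mark (along the box's -y, towards the shutter); positive = nose turned counter-clockwise from it, seen from above. Range -0.6 to 1.7, starts 0.8 to 1.4. It stays where it is left, friction about 0.06 N m.
- clamp_grip (a point): On the knob's axis at the height to grip, 120 mm above the bench. The bar grip is 14 mm thick and reaches 22 mm from the axis to its blunt tail, 41 mm to the tip of its pointed nose; a white line on top runs to the nose; the bar reaches from 106 to 136 mm above the bench, over a round boss 56 mm across whose top is at 96 mm. Axes turn with the knob: the nose points along its -y.
- stone_mid (a point): Centre of a loose dark stone slab, 70 x 150 x 25 mm, lying on the bench. Leave alone.
- jar_mid (a point): Centre of a loose amber glass jar with a steel cap, 60 mm diameter, 75 high, standing on the bench. Leave alone.
- woodblock_mid (a point): Centre of a loose wooden block, 50 x 100 x 30 mm, lying on the bench. Leave alone.

How it is judged (in metres and radians):
On the way, in this order (a step that is already met when the one before it is completed fails the run):
1. the shutter has clicked into its middle stop while the clamp is still turned away from its mark (value of joint shutter between 0.035 and 0.045 m and value of joint clamp above 0.5 rad), for 0.2 s.
2. the clamp's nose points at the mark with the shutter still in the middle stop (value of joint shutter between 0.035 and 0.045 m and value of joint clamp between -0.12 and 0.12 rad), for 0.2 s.
At the end, for the whole second after the job is handed in: The shutter rests in its middle stop (0.040 m, within 5 mm) and the clamp's nose points at its mark within 0.12 rad (7 degrees), both left alone there (all of step 2); the robot touches nothing.
It fails at once if a bystander (stone, jar or wooden block) was shifted by more than 15 mm (distance of any of stone_mid, jar_mid, woodblock_mid from where it was at the start of the episode above 0.015 m).
It also fails if it takes over 51 s, if anything falls off the work surface, if the arm or the gripper's body presses on something with over 40 N, if the wrist force passes 120 N, or if a joint passes its speed limit or range.

## Robot

A 6-joint arm with a two-finger parallel gripper is mounted at the origin on the work surface. World frame = base frame: x ahead of the robot, y to its left, z up, the work surface at z = 0. Lengths are in m, angles in degrees, forces in N, time in s.
With the tool pointing down it reaches from about 0.25 to 0.775 m from the base axis. Payload 4 kg.
Tool frame: the origin (TCP) lies at the very end of the fingers, on their centre line; the grasp point (between the pads) lies 19 mm behind it; z points along the fingers, y is the direction in which the jaws open and shut (so a half turn about z gives the same grasp; the last joint's range is limited). The gripper opens to 85 mm and grips with 20 to 120 N. Pads are 22 mm wide; open, the fingers measure 114 mm over their backs; the gripper's body (76 mm by 85 mm) begins 54 mm behind the grasp point. The pads swing forward as they close: fully open they stand 13 mm farther back than shut.
Start: joints at [-79.074, 4.996, 78.535, -0, 96.463, -5.907], TCP at [0.159, -0.526, 0.198] pointing down, gripper open.
Joint ranges: [-177.83, 177.83], [-43.37, 116.18], [15.69, 146.23], [-61.86, 241.86], [9.47, 152.12], [-147.06, 147.06]. Speed limits (degrees/s): [159.86, 159.86, 180, 180, 180, 180].

## Interface

Orientations are given as [roll, pitch, yaw] about the fixed x, y, z axes, in that order (R = Rz(yaw) Ry(pitch) Rx(roll)).
In Python, from plant import arm gives the robot as it stands.
- The arm moves only by the tool move_arm, never from a script. Its argument "rows" is text: rows parted by semicolons, each of 5 numbers parted by spaces: the closure, from 0 (fully open) to 1 (shut), then the shift along the tool's x, y, z in m, then the turn about the tool's z in rad. In form: hand dx dy dz twist; .... A call has 1 to 20 rows; each row is the pose to reach, as a shift and turn from the pose measured when the call began, along the tool's axes at that moment; what a row does not reach only later rows make up. A row lasts 1/10 s, in which the tool goes at most 50 mm and 8.59 degrees, less where a joint would pass 70% of its speed; a pose out of reach is approached as far as the arm can. A call with a gripper value outside its range is refused whole. The fingers move at their own pace and stop on an object; "squeeze" is the grip in N (left out, the last holds). Time passes only in rows, so rows that repeat a pose let the fingers close. It gives the time, the measured TCP pose, the force and the opening at its end, in the units of the state.
- arm.get_state(): the state, without advancing time (a new reading comes with each control period).
- arm.snapshot(name): name is "side" or "top"; returns a dict with "img" (420x560x3 uint8, blue, green, red), "vertical_fov" (degrees; the focal length in pixels is half the picture's height over the tangent of half this angle, whatever the lens; pixels are square), "cx", "cy" (the principal point, pixels), "extrinsics" (4x4, takes a point from camera to world coordinates). Camera axes: x right, y down, z forward; pixel columns grow to the right and rows downward; lengths in m; the calibration is good to about 2 mm. A picture is of the moment at which its call begins. There is no depth.
- arm.close_job(): hands the job in, once; it reports no verdict.
The state is a dict: "clock": time; "q": joint angles; "qvel": joint speeds; "tau": joint torques, N m; "ee_pos": TCP position; "orientation": TCP orientation; "wrist_force": force on the tool from outside, world axes, zero at the start; "wrist_torque": the same for the moment, N m; "grip_width": opening from 0.0 (shut) to 1.0 (fully open).
Only numpy, scipy, OpenCV 4.12 (cv2) and the standard library are available. Lean on these libraries where they do the work, as an engineer would, in place of code of your own. Each camera call takes 0.05 s, during which the arm holds its last target.

## Working session

There is one attempt and no reset: what is moved stays moved. The work goes in short steps, Python scripts to look and compute and a tool call to move; the robot and the scene stay as the last step left them, time stands still between calls to the robot, and variables do not carry over. Pictures are saved under pics/ and viewed, and the job is handed in when it is done.

Besides the shell and the picture viewer there is one more tool, called after "Call:" as name(argument=value, ...) on one line, values as JSON. move_arm: Moves the arm, as the interface text tells. Its arguments: {"type":"object","properties":{"rows":{"type":"string"},"squeeze":{"type":"number"}},"required":["rows"]}

```bash
mkdir -p pics; ls; cat > h.py <<'E'
import numpy as np, cv2
from plant import arm
def snap(n,f):
    s=arm.snapshot(n); cv2.imwrite('pics/'+f,s['img']); np.savez('pics/'+f+'.npz',**{k:s[k] for k in s}); return s
def K(s):
    f=s['img'].shape[0]/2/np.tan(np.radians(float(s['vertical_fov']))/2); return f,float(s['cx']),float(s['cy'])
def ray(s,u,v,z):
    f,cx,cy=K(s); E=np.array(s['extrinsics']); d=E[:3,:3]@np.array([(u-cx)/f,(v-cy)/f,1]); o=E[:3,3]
    return o+d*(z-o[2])/d[2]
def proj(s,p):
    f,cx,cy=K(s); E=np.array(s['extrinsics']); c=E[:3,:3].T@(np.array(p)-E[:3,3]); return np.array([f*c[0]/c[2]+cx,f*c[1]/c[2]+cy])
E
python3 - <<'E'
from h import *
for n in('top','side'):
    s=snap(n,n+'0.png'); print(n,s['vertical_fov'],s['cx'],s['cy'],np.round(s['extrinsics'],3).tolist())
st=arm.get_state();print(st)
E
```

```text
pics
top 54.862041648717934 271.34658872908403 214.42510714634514 [[0.025, -0.981, 0.193, 0.463], [-1.0, -0.024, 0.007, 0.104], [-0.002, -0.193, -0.981, 0.781], [0.0, 0.0, 0.0, 1.0]]
side 42.87722140844747 278.47926702562586 200.8732470460319 [[0.953, -0.177, 0.247, 0.3], [-0.304, -0.508, 0.806, -0.821], [-0.017, -0.843, -0.538, 0.73], [0.0, 0.0, 0.0, 1.0]]
{'clock': 0.1, 'q': array([-7.90720784e+01,  5.03458657e+00,  7.86161426e+01,  8.93026192e-04,
        9.64617890e+01, -5.90956178e+00]), 'qvel': array([-0.13913097, -0.05278866, -0.28071138, -0.00138312,  0.05329667,
        0.01197066]), 'tau': array([ 2.20098191e-03, -3.53015256e+01, -3.14219034e+01, -1.05910647e-04,
        7.90922495e-03,  7.45565956e-06]), 'ee_pos': array([ 0.15919448, -0.52592756,  0.19665847]), 'orientation': array([-1.79888171e+02, -1.24675342e-02,  1.68375709e+01]), 'wrist_force': array([ 0.86178364, -0.48421598, -0.36669738]), 'wrist_torque': array([-0.02717426, -0.04049227, -0.02010338]), 'grip_width': 0.9978902810677807}
```

View pics/top0.png

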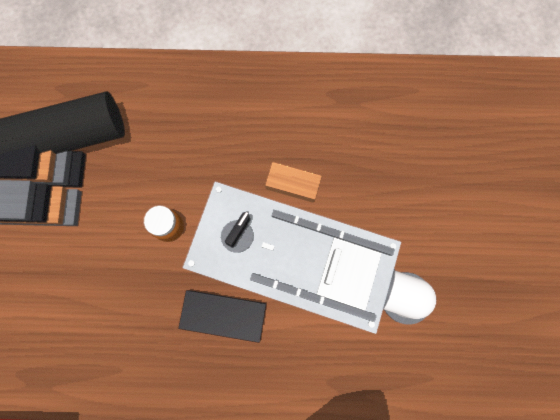

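View pics/side0.png

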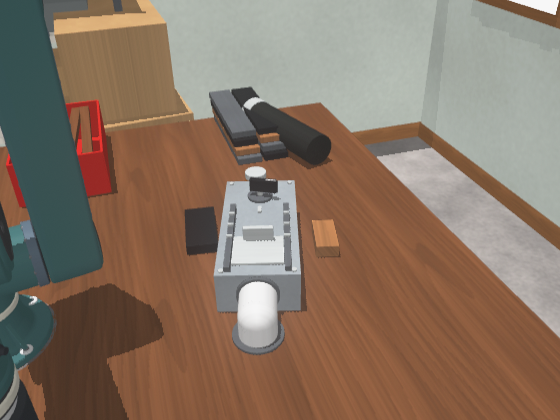

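The top view shows the box with corners near (217,184), (399,238), (377,331) and (184,270). The knob is near (237,235), its nose pointing up-right, and the tab is near (333,267). I'll enlarge this region and measure.

```bash
python3 - <<'E'
from h import *
im=cv2.imread('pics/top0.png'); c=im[170:345,170:410]; cv2.imwrite('pics/top0c.png',cv2.resize(c,None,fx=3.3,fy=3.3,interpolation=cv2.INTER_CUBIC))
im=cv2.imread('pics/side0.png'); c=im[160:320,180:350]; cv2.imwrite('pics/side0c.png',cv2.resize(c,None,fx=3.5,fy=3.5,interpolation=cv2.INTER_CUBIC))
E
```

```text
(no output)
```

View pics/top0c.png

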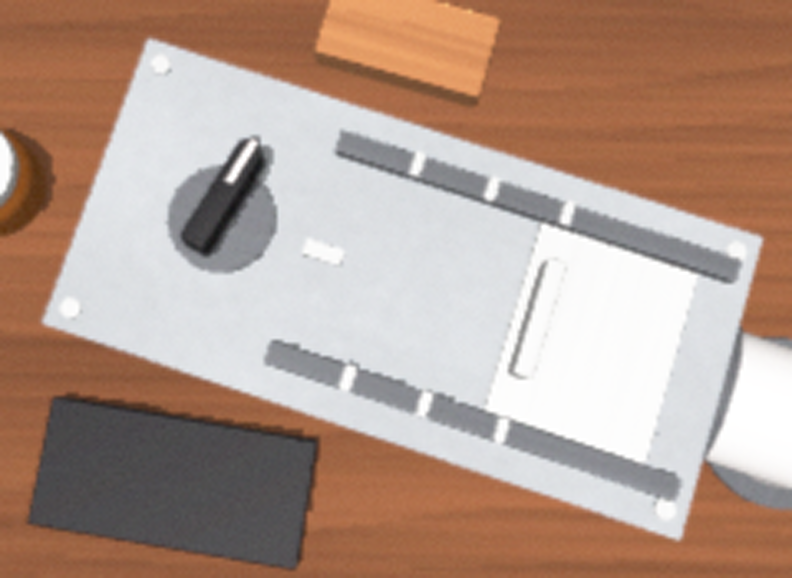

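View pics/side0c.png

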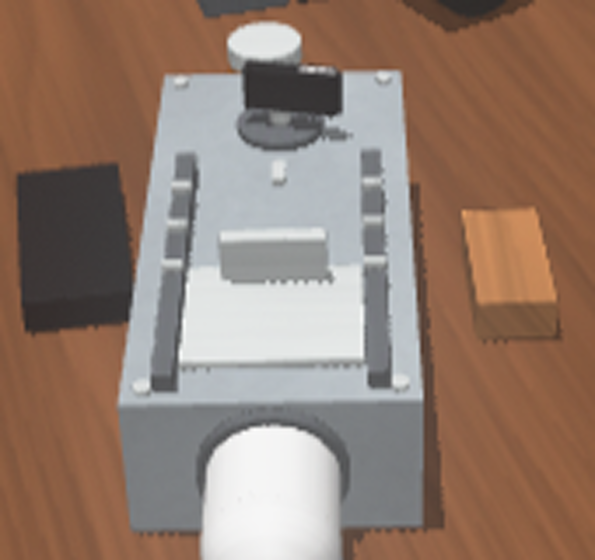

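```bash
cat > m.py <<'E'
from h import *
class S(dict): pass
def load(f):
    d=np.load('pics/'+f+'.npz'); return {k:d[k] for k in d}
E
python3 - <<'E'
from m import *
s=load('top0.png'); P=lambda u,v,z:ray(s,170+(u+.5)/3.3-.5,170+(v+.5)/3.3-.5,z)[:2]
c=[P(*q,.09) for q in[(148,38),(762,238),(681,540),(43,323)]]
print(np.round(c,4)); ln=[np.linalg.norm(c[i]-c[(i+1)%4]) for i in range(4)]; print(ln)
m=np.array([(80,170),(80,-170),(-80,-170),(-80,170)])/1000
def fit(m,w):
    a=np.array(m)@[1,1j]; b=np.array(w)@[1,1j]; a0=a-a.mean();b0=b-b.mean()
    th=np.angle((a0.conj()*b0).sum()); t=b.mean()-np.exp(1j*th)*a.mean(); print('res mm',np.round(abs(b-np.exp(1j*th)*a-t)*1e3,1)); return th,t
th,t=fit(m,c); print(np.degrees(th),t)
# ribs tops at z .107
ribs=[(567,213),(491,187),(417,163),(501,431),(425,404),(348,378)]
mr=np.array([(57,-68),(57,-28),(57,12),(-57,-68),(-57,-28),(-57,12)])/1000
th2,t2=fit(mr,[P(*q,.107) for q in ribs]); print(np.degrees(th2),t2)
ths=load('side0.png'); Q=lambda u,v,z:ray(ths,180+(u+.5)/3.5-.5,160+(v+.5)/3.5-.5,z)[:2]
th3,t3=fit(mr,[Q(*q,.107) for q in[(371,261),(371,218),(370,180),(173,264),(177,222),(181,184)]]); print(np.degrees(th3),t3)
W=lambda x,y,th=th,t=t:t+np.exp(1j*th)*(x+1j*y)
T=(t+t2)/2; A=(th+th2)/2
for n,x,y in(('tab',0,-.068),('knob',0,.1),('mark',0,.044),('port',0,-.1)): print(n,W(x,y,A,T))
print('markmeas',P(324,251,.095),'tab meas',P(541,318,.126),'mean ends',P(556,266,.126),P(523,375,.126))
n=P(251,140,.136); tail=P(197,247,.136); k=W(0,.1,A,T); kk=np.array([k.real,k.imag])
print('nose',n-kk,np.linalg.norm(n-kk),'tail',tail-kk,np.linalg.norm(tail-kk))
d=(n-tail)@[1,1j]; print('nose dir',np.degrees(np.angle(d)),'clamp', np.degrees(np.angle(d/(-1j*np.exp(1j*A)))))
E
```

```text
[[ 0.6565  0.2106]
 [ 0.5565 -0.1144]
 [ 0.404  -0.0685]
 [ 0.5035  0.2567]]
[np.float64(0.34003022049835546), np.float64(0.15931095166656145), np.float64(0.3401088003762329), np.float64(0.15985245672198176)]
res mm [0.4 0.6 0.4 0.4]
-17.007790413521768 (0.5301217985321597+0.07109159493356318j)
res mm [0.3 0.7 0.5 0.7 0.4 0.2]
-16.907504637127488 (0.5301199499329929+0.07145286546957905j)
res mm [2.  1.  0.8 1.4 0.8 0.4]
-17.216111156155932 (0.5297635158263875+0.07371378604388029j)
tab (0.5102876723291097+0.006228828520414176j)
knob (0.5592873476200272+0.16692429149739013j)
mark (0.5429541225230546+0.11335913717173147j)
port (0.5009544008451253-0.024379831094247906j)
markmeas [0.54359082 0.11310859] tab meas [0.50974262 0.00603522] mean ends [ 0.53533193 -0.00145794] [0.48210874 0.01487459]
nose [ 0.03353456 -0.01695996] 0.03757934264951708 tail [-0.02006088  0.00729523] 0.02134617285506826
nose dir -24.349637029677908 clamp 82.60801049564672
```

The box fit agrees to under 1 mm: centre (0.530, 0.0715), yaw -17.0°. The knob is at (0.559, 0.167), the tab at (0.510, 0.006), and the clamp angle is about 80°. I'll move above the tab with the tool yaw at 163°, so that tool y lies along box +y and joint 6 keeps room for the knob turn.

Call:
move_arm(rows="0 0.49 -0.407 0 -2.55;0 0.49 -0.407 0 -2.55;0 0.49 -0.407 0 -2.55;0 0.49 -0.407 0 -2.55;0 0.49 -0.407 0 -2.55;0 0.49 -0.407 0 -2.55;0 0.49 -0.407 0 -2.55;0 0.49 -0.407 0 -2.55;0 0.49 -0.407 0 -2.55;0 0.49 -0.407 0 -2.55;0 0.49 -0.407 0 -2.55;0 0.49 -0.407 0 -2.55;0 0.49 -0.407 0 -2.55;0 0.49 -0.407 0 -2.55;0 0.49 -0.407 0 -2.55;0 0.49 -0.407 0 -2.55;0 0.49 -0.407 0 -2.55;0 0.49 -0.407 0 -2.55;0 0.49 -0.407 0 -2.55;0 0.49 -0.407 0 -2.55", squeeze=30)

```text
clock: 2.1
ee_pos: [0.5102, 0.0055, 0.1974]
orientation: [179.9, -0.1, 162.8]
wrist_force: [-0.2, 0.2, 0.2]
grip_width: 1.002
```

Call:
move_arm(rows="0 0 0.001 0.03 0;0 0 0.001 0.06 0;0 0 0.001 0.08 0;0 0 0.001 0.09 0;0 0 0.001 0.095 0;0 0 0.001 0.095 0;0 0 0.001 0.095 0")

```text
clock: 2.8
ee_pos: [0.5113, 0.0065, 0.1037]
orientation: [179.9, 0.1, 162.8]
wrist_force: [0.1, -0.2, 0.4]
grip_width: 1.002
```

```bash
python3 - <<'E'
from h import *
a=snap('top','top1.png')['img'];b=snap('side','side1.png')['img']
cv2.imwrite('pics/both1.png',np.hstack([cv2.resize(a[170:345,170:410],(400,292)),cv2.resize(b[130:320,150:350],(400,380))[:292] if 0 else cv2.resize(b[130:276,150:350],(400,292))]))
st=arm.get_state();print(st['ee_pos'],st['wrist_force'])
E
```

```text
[0.51135533 0.00654162 0.10381293] [ 0.16635435 -0.44940763  0.20158284]
```

View pics/both1.png

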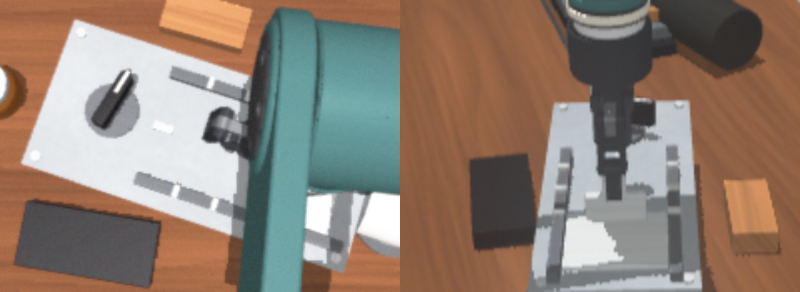

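The open fingers straddle the tab and nothing has touched. I'll close on it.

Call:
move_arm(rows="1 0 0 0 0;1 0 0 0 0;1 0 0 0 0;1 0 0 0 0;1 0 0 0 0;1 0 0 0 0;1 0 0 0 0;1 0 0 0 0;1 0 0 0 0;1 0 0 0 0")

```text
clock: 3.9
ee_pos: [0.5113, 0.0065, 0.1038]
orientation: [179.9, 0.1, 162.8]
wrist_force: [-0.2, 0.8, -1.2]
grip_width: 0.002
```

The fingers shut fully (0.002), so nothing is between them. I need to look.

```bash
python3 - <<'E'
from h import *
a=snap('top','top2.png')['img'];b=snap('side','side2.png')['img']
cv2.imwrite('pics/side2c.png',cv2.resize(b[150:310,190:330],None,fx=3.7,fy=3.7,interpolation=cv2.INTER_CUBIC))
st=arm.get_state();print(st['ee_pos'],st['wrist_force'],st['grip_width'])
E
```

```text
[0.51136744 0.00656284 0.10380507] [-0.5039378   0.17651865 -0.33447134] -0.0005727212608971713
```

View pics/side2c.png

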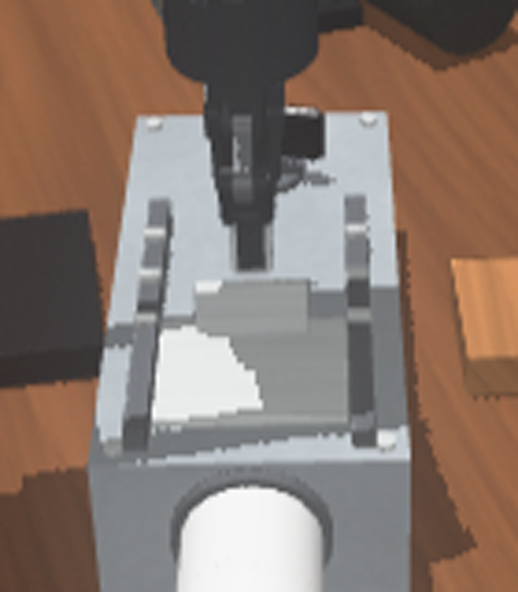

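View pics/top2.png

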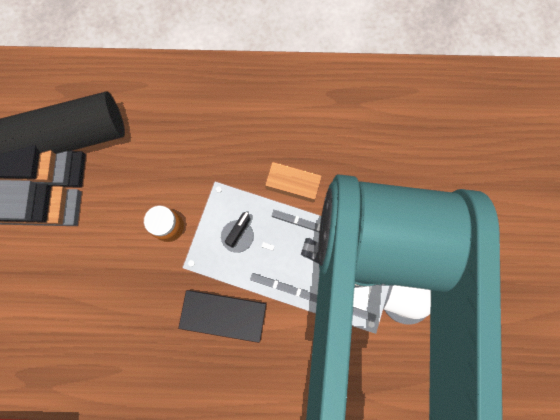

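```bash
python3 - <<'E'
from m import *
s=load('side2.png');t=load('top2.png')
print('tcp proj',proj(s,[.5113,.0065,.1038]),'tab top proj',proj(s,[.5103,.0062,.126]), 'top',proj(t,[.5113,.0065,.1038]))
px=(190+250/3.7,150+268/3.7); print('seen tip px',px)
for z in(.1,.11,.12,.13,.14,.15): print(z,ray(s,*px,z))
for u,v in((195,285),(308,280)): print('tabtop',ray(s,190+u/3.7,150+v/3.7,.126))
E
```

```text
tcp proj [258.58548839 236.08080748] tab top proj [257.71198695 227.07782196] top [331.32248221 265.97409629]
seen tip px (257.56756756756755, 222.43243243243245)
0.1 [0.52359046 0.05781716 0.1       ]
0.11 [0.5200375  0.04386769 0.11      ]
0.12 [0.51648454 0.02991821 0.12      ]
0.13 [0.51293158 0.01596874 0.13      ]
0.14 [0.50937862 0.00201926 0.14      ]
0.15 [ 0.50582566 -0.01193021  0.15      ]
tabtop [0.48261005 0.01595696 0.126     ]
tabtop [0.54035067 0.00081426 0.126     ]
```

```bash
python3 - <<'E'
from m import *
s=load('side2.png');t=load('top2.png')
cv2.imwrite('pics/top2c.png',cv2.resize(t['img'][180:330,220:400],None,fx=4.4,fy=4.4,interpolation=cv2.INTER_CUBIC))
for n,d in(('nom',(0,0,0)),('A',(0,0,.032)),('B',(.01,.045,0))):
    for h in(0,.02,.073):
        p=np.array([.5113,.0065,.1038])+d+[0,0,h]; print(n,h,'top',proj(t,p).round(1),'topcrop',((proj(t,p)-[220,180])*4.4).round(),'side crop',((proj(s,p)-[190,150])*3.7).round())
E
```

```text
nom 0 top [331.3 266. ] topcrop [490. 378.] side crop [254. 318.]
nom 0.02 top [333.1 265.1] topcrop [498. 375.] side crop [252. 288.]
nom 0.073 top [338.4 262.6] topcrop [521. 364.] side crop [248. 204.]
A 0 top [334.2 264.6] topcrop [503. 372.] side crop [252. 269.]
A 0.02 top [336.2 263.7] topcrop [511. 368.] side crop [250. 238.]
A 0.073 top [342.  260.9] topcrop [537. 356.] side crop [246. 151.]
B 0 top [304.3 259.3] topcrop [371. 349.] side crop [249. 269.]
B 0.02 top [305.3 258.2] topcrop [375. 344.] side crop [247. 239.]
B 0.073 top [308.1 255.2] topcrop [388. 331.] side crop [244. 157.]
```

View pics/top2c.png

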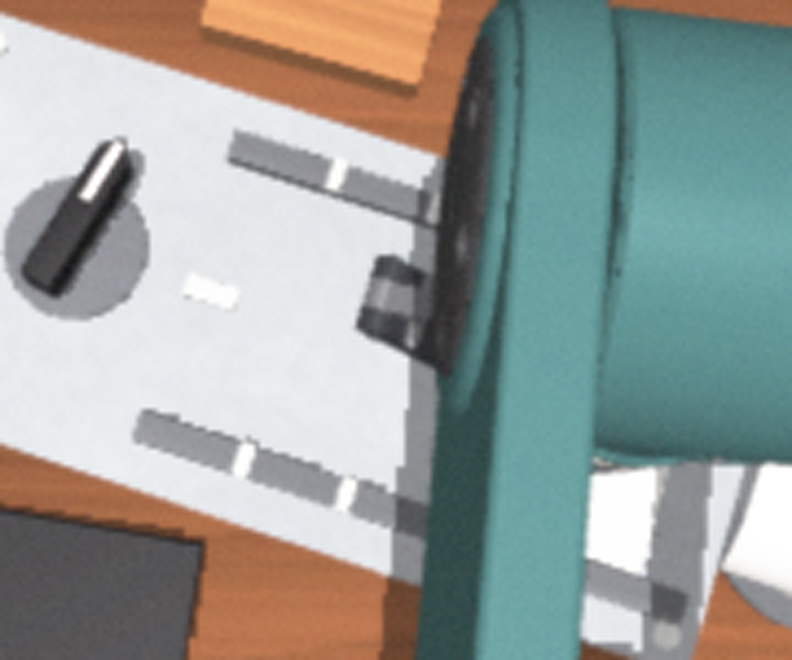

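```bash
python3 - <<'E'
from m import *
a=load('side1.png')['img'][150:250,225:295];b=load('side2.png')['img'][150:250,225:295]
cv2.imwrite('pics/z.png',np.hstack([cv2.resize(q,None,fx=5.7,fy=5.7,interpolation=cv2.INTER_NEAREST) for q in(a,b)]))
E
```

```text
(no output)
```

View pics/z.png

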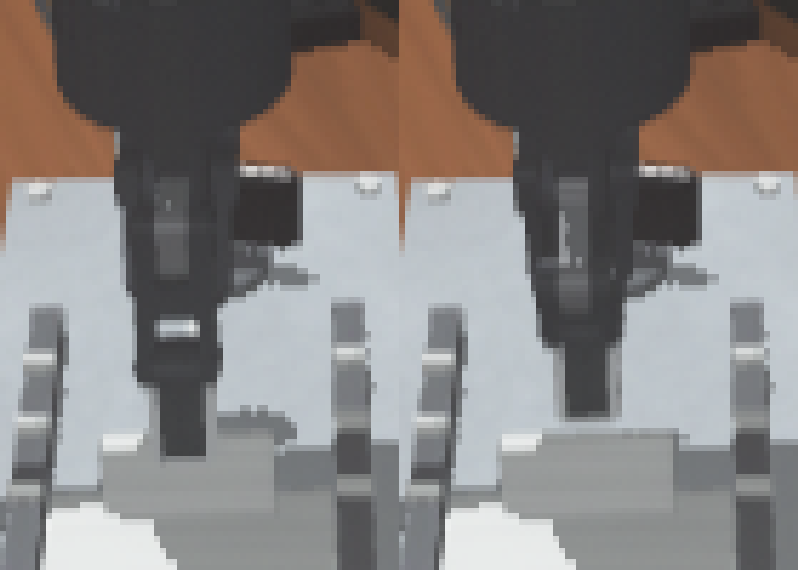

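```bash
python3 - <<'E'
from m import *
s=load('side2.png')
print('nominal open tip',proj(s,[.499,-.034,.117]),'seen 257.5,230.2')
for z in(.12,.13,.14,.15,.16,.17): print(z,ray(s,257.5,230.2,z),ray(s,257.6,223,z))
st=arm.get_state();print(st['q'])
E
```

```text
nominal open tip [257.93901221 243.71827865] seen 257.5,230.2
0.12 [0.50912684 0.00441485 0.12      ] [0.51600672 0.02799338 0.12      ]
0.13 [ 0.50569456 -0.00911631  0.13      ] [0.51246159 0.01407548 0.13      ]
0.14 [ 0.50226229 -0.02264747  0.14      ] [5.08916473e-01 1.57574016e-04 1.40000000e-01]
0.15 [ 0.49883001 -0.03617864  0.15      ] [ 0.50537135 -0.01376033  0.15      ]
0.16 [ 0.49539774 -0.0497098   0.16      ] [ 0.50182623 -0.02767823  0.16      ]
0.17 [ 0.49196546 -0.06324096  0.17      ] [ 0.49828111 -0.04159614  0.17      ]
[ -5.69833163   2.17826602  92.25961334   0.11297612  85.46406542
 -78.5119775 ]
```

Both finger images (open and shut) fit the reported TCP in x and y, but with the tips about 32 mm higher than reported. The fingers therefore closed above the tab. I'll open, lower in guarded steps and check again by camera.

Call:
move_arm(rows="0 0 0 0 0;0 0 0 0 0;0 0 0 0 0;0 0 0 0 0;0 0 0 0.005 0;0 0 0 0.01 0;0 0 0 0.015 0;0 0 0 0.015 0")

```text
clock: 4.8
ee_pos: [0.5105, 0.0067, 0.0874]
orientation: [179.9, -0.1, 162.8]
wrist_force: [-0.5, -0.8, 0.1]
grip_width: 1.001
```

```bash
python3 - <<'E'
from m import *
s=snap('side','side3.png');t=snap('top','top3.png')
cv2.imwrite('pics/z3.png',np.hstack([cv2.resize(s['img'][150:250,225:295],None,fx=5.7,fy=5.7,interpolation=cv2.INTER_NEAREST),cv2.resize(t['img'][230:320,270:330],(380,570))]))
st=arm.get_state();print(st['ee_pos'],st['wrist_force'])
E
```

```text
[0.51112932 0.00659476 0.08839867] [ 0.1220621  -0.11761605 -0.1675462 ]
```

View pics/z3.png

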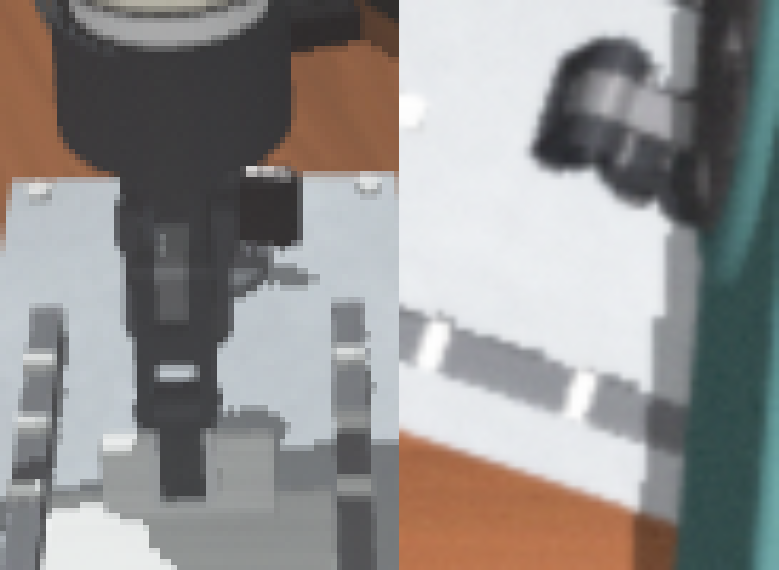

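Call:
move_arm(rows="0 0 0 0.004 0;0 0 0 0.008 0;0 0 0 0.012 0;0 0 0 0.014 0;0 0 0 0.014 0")

```text
clock: 5.4
ee_pos: [0.5108, 0.0067, 0.0738]
orientation: [179.9, -0.0, 162.8]
wrist_force: [0.6, -0.4, 0.0]
grip_width: 0.998
```

```bash
python3 - <<'E'
from m import *
s=snap('side','side4.png')
cv2.imwrite('pics/z4.png',cv2.resize(s['img'][150:250,225:295],None,fx=5.7,fy=5.7,interpolation=cv2.INTER_NEAREST))
st=arm.get_state();print(st['ee_pos'],st['wrist_force'])
E
```

```text
[0.51101427 0.00667312 0.07414896] [-0.72496833  0.24432487  0.40621729]
```

View pics/z4.png

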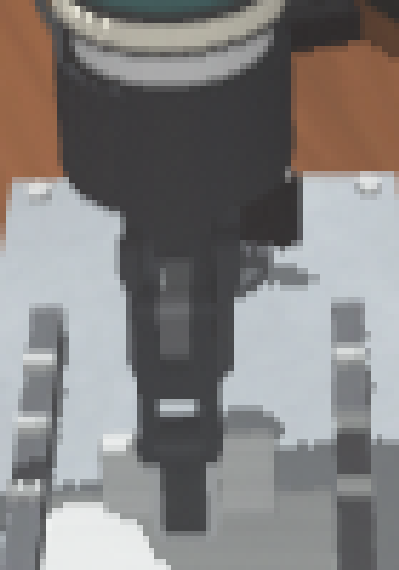

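Reported z is 0.074, below the plate top (0.096), and nothing has touched. The visible tip fits z 0.117 with the fingers open, so the offset of about +31 mm is confirmed. Closed tips should sit near 0.104. Closing.

Call:
move_arm(rows="1 0 0 0 0;1 0 0 0 0;1 0 0 0 0;1 0 0 0 0;1 0 0 0 0;1 0 0 0 0;1 0 0 0 0;1 0 0 0 0", squeeze=30)

```text
clock: 6.25
ee_pos: [0.5115, 0.0079, 0.0744]
orientation: [179.7, 0.0, 162.8]
wrist_force: [1.8, 4.8, 1.7]
grip_width: 0.105
```

Gripped: the opening of about 9 mm matches the 10 mm tab. Now I'll slide 40 mm along box +y.

Call:
move_arm(rows="1 0 0.005 0 0;1 0 0.01 0 0;1 0 0.015 0 0;1 0 0.02 0 0;1 0 0.025 0 0;1 0 0.03 0 0;1 0 0.034 0 0;1 0 0.037 0 0;1 0 0.039 0 0;1 0 0.039 0 0;1 0 0.039 0 0;1 0 0.039 0 0")

```text
clock: 7.45
ee_pos: [0.5232, 0.0461, 0.0744]
orientation: [179.6, 0.0, 162.9]
wrist_force: [1.7, 6.1, -2.5]
grip_width: 0.111
```

```bash
python3 - <<'E'
from m import *
s=snap('side','side5.png')
cv2.imwrite('pics/z5.png',cv2.resize(s['img'][130:280,200:320],None,fx=4,fy=4,interpolation=cv2.INTER_CUBIC))
st=arm.get_state();print(st['ee_pos'],st['wrist_force'],st['grip_width'])
E
```

```text
[0.52318528 0.04609763 0.07439696] [ 2.30075944  5.19109531 -2.70979928] 0.10574540131860082
```

View pics/z5.png

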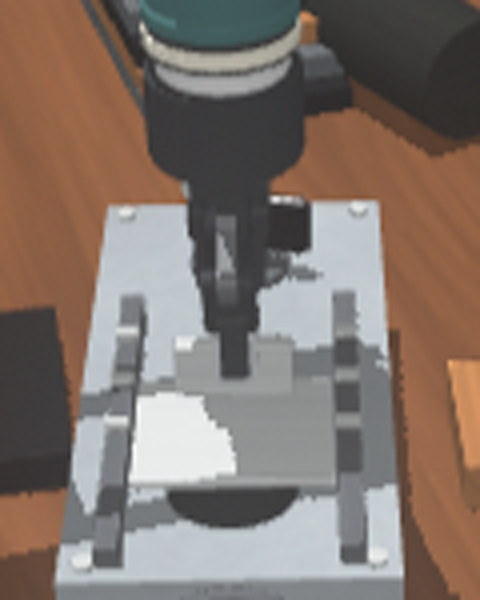

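The tab stands level with the middle ribs and the port is half open. The TCP moved 40 mm. Releasing and lifting.

Call:
move_arm(rows="0 0 0 0 0;0 0 0 0 0;0 0 0 0 0;0 0 0 0 0;0 0 0 -0.03 0;0 0 0 -0.06 0;0 0 0 -0.09 0;0 0 0 -0.1 0;0 0 0 -0.1 0")

```text
clock: 8.4
ee_pos: [0.524, 0.0453, 0.1763]
orientation: [179.6, 0.3, 162.8]
wrist_force: [-0.3, -0.1, -0.7]
grip_width: 0.999
```

```bash
python3 - <<'E'
from m import *
s=snap('side','side6.png');t=snap('top','top6.png')
cv2.imwrite('pics/z6.png',np.hstack([cv2.resize(s['img'][130:280,200:320],(400,500),interpolation=cv2.INTER_CUBIC),cv2.resize(t['img'][170:320,170:290],(400,500),interpolation=cv2.INTER_CUBIC)]))
st=arm.get_state();print(st['ee_pos'],st['wrist_force'],st['orientation'])
E
```

```text
[0.52224497 0.04540625 0.17290801] [ 0.0124625  -1.32481679 -0.08997468] [ 1.79670475e+02 -9.77979372e-02  1.62848043e+02]
```

View pics/z6.png

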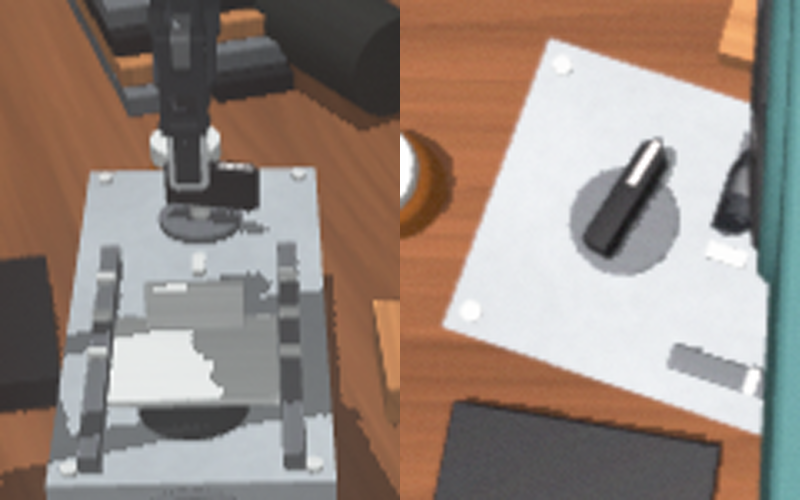

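The shutter sits at the middle ribs. Next, a better measurement of the knob's direction using a dark mask in the first top picture.

```bash
python3 - <<'E'
from m import *
s=load('top0.png'); g=s['img'].max(2)
m=np.zeros_like(g); m[205:255,215:258]=(g[205:255,215:258]<70)*255
n,l,st_,c=cv2.connectedComponentsWithStats(m); k=1+st_[1:,4].argmax(); print(st_[k])
ys,xs=np.nonzero(l==k); r=cv2.minAreaRect(np.c_[xs,ys].astype(np.float32)); print(r)
b=cv2.boxPoints(r); w=np.array([ray(s,*q,.136)[:2] for q in b]); print(w.round(4))
for i in range(4):
    d=w[(i+1)%4]-w[i]; print(np.linalg.norm(d).round(4),np.degrees(np.arctan2(d[1],d[0])).round(1))
print('white line')
ys,xs=np.nonzero((s['img'][205:255,215:258].min(2)>200)); 
wl=np.array([ray(s,x+215,y+205,.136)[:2] for x,y in zip(xs,ys)]); sel=np.hypot(*(wl-[.559,.167]).T)<.045; wl=wl[sel]; print(len(wl))
u,S,v=np.linalg.svd(wl-wl.mean(0)); print(wl.mean(0)-[.5593,.1669],np.degrees(np.arctan2(*(wl.mean(0)-[.5593,.1669])[::-1])))
for p in((.5593,.1669,.136),): print('axis top px',proj(s,p))
E
```

```text
[225 216  25  31 256]
((237.54498291015625, 230.02810668945312), (10.493979454040527, 34.873931884765625), 32.0053825378418)
[[0.543  0.1832]
 [0.5921 0.1554]
 [0.5832 0.1406]
 [0.5344 0.1686]]
0.0564 -29.5
0.0172 -120.9
0.0562 150.2
0.017 59.6
white line
997
[0.00659819 0.00184498] 15.622051526940758
axis top px [234.44272017 232.21103989]
```

Call:
move_arm(rows="0 0.001 0.04 0 0.11;0 0.001 0.08 0 0.219;0 0.001 0.12 0 0.219;0 0.001 0.127 0 0.219;0 0.001 0.127 0 0.219;0 0.001 0.127 0 0.219;0 0.001 0.127 0 0.219")

```text
clock: 9.2
ee_pos: [0.5583, 0.1657, 0.173]
orientation: [179.8, -0.2, 150.2]
wrist_force: [-0.5, -0.1, 0.0]
grip_width: 0.996
```

```bash
python3 - <<'E'
from m import *
s=snap('side','side7.png');t=snap('top','top7.png')
cv2.imwrite('pics/z7.png',np.hstack([cv2.resize(s['img'][80:280,180:340],(400,500),interpolation=cv2.INTER_CUBIC),cv2.resize(t['img'][150:320,170:306],(400,500),interpolation=cv2.INTER_CUBIC)]))
st=arm.get_state();print(st['ee_pos'],st['wrist_force'],st['orientation'])
E
```

```text
[0.55860112 0.16583411 0.17363445] [ 0.49973746 -0.66631366 -1.04178061] [ 1.79715653e+02 -1.65427850e-01  1.50203255e+02]
```

View pics/z7.png

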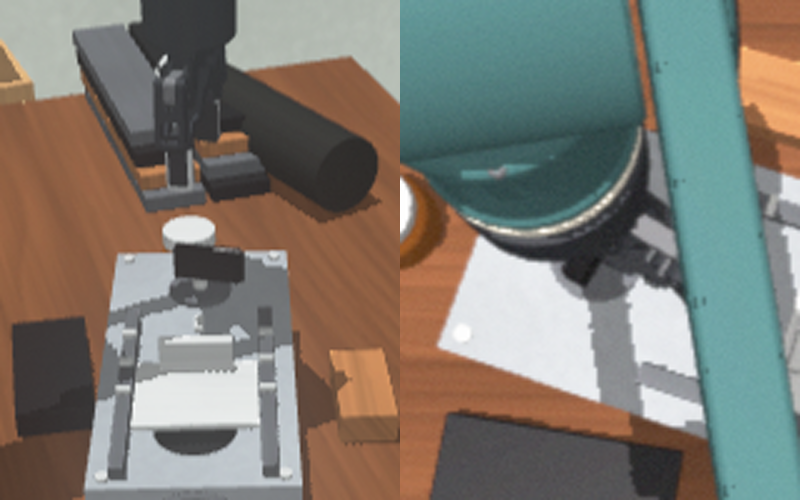

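```bash
python3 - <<'E'
from m import *
s=load('side7.png')
for z in(.187,.2,.218,.23): print(z,proj(s,[.5375,.129,z]))
E
```

```text
0.187 [253.09778474 168.50197798]
0.2 [252.83042955 163.01445718]
0.218 [252.45462742 155.30104013]
0.23 [252.20039138 150.08279235]
```

Call:
move_arm(rows="0 0 0.001 0.03 0;0 0 0.001 0.05 0;0 0 0.001 0.06 0;0 0 0.001 0.06 0;0 0 0.001 0.06 0")

```text
clock: 9.8
ee_pos: [0.5596, 0.1668, 0.1146]
orientation: [179.7, -0.1, 150.2]
wrist_force: [0.2, -0.0, -0.3]
grip_width: 0.999
```

```bash
python3 - <<'E'
from m import *
s=snap('side','side8.png');t=snap('top','top8.png')
cv2.imwrite('pics/z8.png',np.hstack([cv2.resize(s['img'][110:230,215:311],(400,500),interpolation=cv2.INTER_CUBIC),cv2.resize(t['img'][150:320,170:306],(400,500),interpolation=cv2.INTER_CUBIC)]))
st=arm.get_state();print(st['ee_pos'],st['wrist_force'],st['orientation'])
for z in(.13,.14,.158,.17): print(z,(proj(s,[.538,.130,z])-[215,110])*4.167)
E
```

```text
[0.56010361 0.16710603 0.11542194] [ 0.86911991 -0.50295166  0.33232022] [ 1.79601753e+02 -3.24060175e-02  1.50191460e+02]
0.13 [163.89428361 339.61586873]
0.14 [163.08645355 322.989388  ]
0.158 [161.61301189 292.66351809]
0.17 [160.61663359 272.15640214]
```

View pics/z8.png

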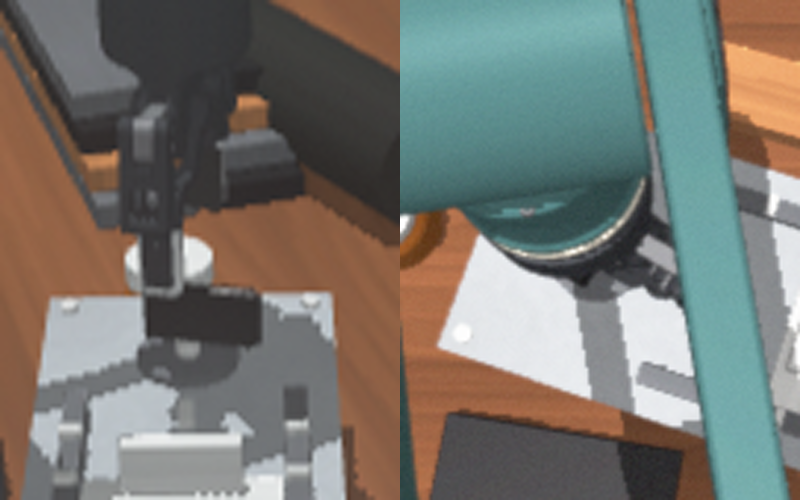

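The visible tip again fits the +31 mm offset. Lowering to a reported z of about 0.075 and gripping.

Call:
move_arm(rows="0 0 0 0.015 0;0 0 0 0.03 0;0 0 0 0.038 0;0 0 0 0.039 0;0 0 0 0.039 0;1 0 0 0.039 0;1 0 0 0.039 0;1 0 0 0.039 0;1 0 0 0.039 0;1 0 0 0.039 0;1 0 0 0.039 0;1 0 0 0.039 0;1 0 0 0.039 0", squeeze=40)

```text
clock: 11.2
ee_pos: [0.5609, 0.1683, 0.0769]
orientation: [179.5, 0.0, 150.2]
wrist_force: [2.6, 5.4, 0.1]
grip_width: 0.155
```

```bash
python3 - <<'E'
from m import *
s=snap('side','side9.png')
cv2.imwrite('pics/z9.png',cv2.resize(s['img'][110:230,215:311],(480,600),interpolation=cv2.INTER_CUBIC))
st=arm.get_state();print(st['ee_pos'],st['wrist_force'],st['wrist_torque'],st['orientation'],st['grip_width'])
E
```

```text
[0.56095181 0.16829512 0.0769571 ] [2.74867339 3.87526588 1.00462312] [ 0.43961108 -0.20936289 -0.06902401] [1.79463255e+02 2.01995619e-02 1.50213590e+02] 0.15588433745584754
```

View pics/z9.png

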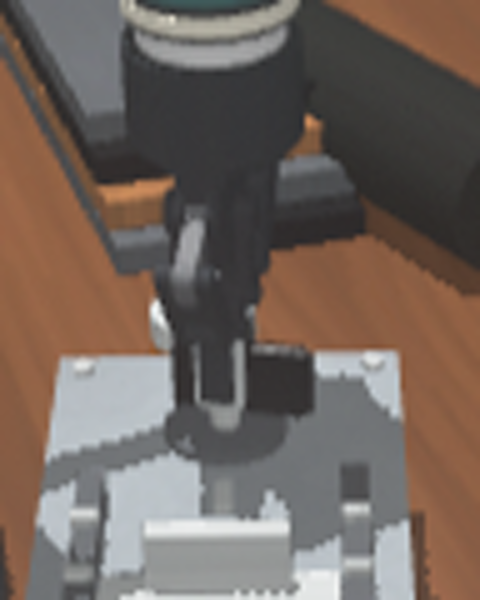

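Gripped: 13 mm measured, bar 14 mm. The pads align the bar with tool yaw 150.2°, so the nose is at -29.8° in world. It should be at -107°, so I turn +1.347 rad about tool z.

Call:
move_arm(rows="1 0 0 0 0.1;1 0 0 0 0.2;1 0 0 0 0.3;1 0 0 0 0.4;1 0 0 0 0.5;1 0 0 0 0.6;1 0 0 0 0.7;1 0 0 0 0.8;1 0 0 0 0.9;1 0 0 0 1.0;1 0 0 0 1.1;1 0 0 0 1.2;1 0 0 0 1.3;1 0 0 0 1.347;1 0 0 0 1.347;1 0 0 0 1.347;1 0 0 0 1.347")

```text
clock: 12.95
ee_pos: [0.5594, 0.1677, 0.0769]
orientation: [-180.0, -0.4, 73.1]
wrist_force: [-6.4, -1.1, 4.5]
grip_width: 0.156
```

```bash
python3 - <<'E'
from m import *
s=snap('side','side10.png');t=snap('top','top10.png')
cv2.imwrite('pics/z10.png',np.hstack([cv2.resize(s['img'][110:230,215:311],(400,500),interpolation=cv2.INTER_CUBIC),cv2.resize(t['img'][150:320,170:306],(400,500),interpolation=cv2.INTER_CUBIC)]))
st=arm.get_state();print(st['ee_pos'],st['wrist_force'],st['wrist_torque'],st['orientation'],st['grip_width'])
E
```

```text
[0.55940266 0.16771629 0.0768912 ] [-5.68337025  0.6275974   4.98593324] [-0.33781495  1.03084352 -0.06850974] [-179.96669267   -0.38605264   73.09122885] 0.15370570736391603
```

View pics/z10.png

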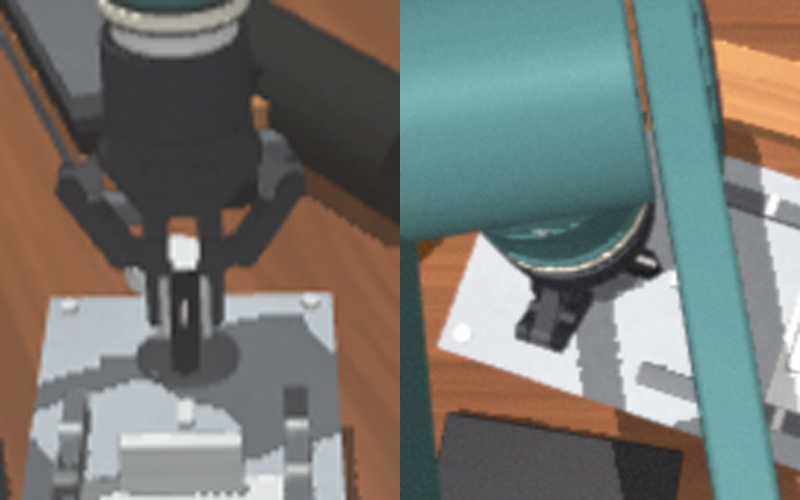

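The nose points at the mark in the side view. Releasing, lifting clear and backing away from the box.

Call:
move_arm(rows="0 0 0 0 0;0 0 0 0 0;0 0 0 0 0;0 0 0 0 0;0 0 0 0 0;0 0 0 -0.03 0;0 0 0 -0.06 0;0 0 0 -0.1 0;0 0 0 -0.12 0;0 0 0 -0.12 0")

```text
clock: 14.05
ee_pos: [0.5616, 0.1673, 0.202]
orientation: [179.6, -0.6, 73.1]
wrist_force: [0.7, -0.6, 0.7]
grip_width: 1.001
```

```bash
python3 - <<'E'
from h import *
st=arm.get_state();print(st['ee_pos'],st['wrist_force'],st['orientation'],st['q'],st['clock'])
E
```

```text
[0.56155342 0.16734022 0.20198023] [ 0.69445758 -0.59759737  0.74088655] [179.55238021  -0.63574773  73.09641637] [10.83292566  8.97937737 73.65000684  0.35677011 96.67840862 27.78262446] 14.05
```

Call:
move_arm(rows="0 -0.635 -0.13 -0.02 0;0 -0.635 -0.13 -0.02 0;0 -0.635 -0.13 -0.02 0;0 -0.635 -0.13 -0.02 0;0 -0.635 -0.13 -0.02 0;0 -0.635 -0.13 -0.02 0;0 -0.635 -0.13 -0.02 0;0 -0.635 -0.13 -0.02 0;0 -0.635 -0.13 -0.02 0;0 -0.635 -0.13 -0.02 0;0 -0.635 -0.13 -0.02 0;0 -0.635 -0.13 -0.02 0;0 -0.635 -0.13 -0.02 0;0 -0.635 -0.13 -0.02 0;0 -0.635 -0.13 -0.02 0;0 -0.635 -0.13 -0.02 0")

```text
clock: 15.65
ee_pos: [0.2527, -0.4014, 0.2129]
orientation: [179.6, -0.7, 73.1]
wrist_force: [0.4, 0.7, -0.2]
grip_width: 1.003
```

```bash
python3 - <<'E'
from m import *
s=snap('side','side11.png');t=snap('top','top11.png')
cv2.imwrite('pics/z11.png',cv2.resize(t['img'][170:345,130:410],None,fx=2.8,fy=2.8,interpolation=cv2.INTER_CUBIC))
print(arm.get_state()['ee_pos'])
s=t; g=s['img'].max(2)
m=np.zeros_like(g); m[205:262,210:262]=(g[205:262,210:262]<70)*255
n,l,st_,c=cv2.connectedComponentsWithStats(m); k=1+st_[1:,4].argmax()
ys,xs=np.nonzero(l==k); r=cv2.minAreaRect(np.c_[xs,ys].astype(np.float32))
b=cv2.boxPoints(r); w=np.array([ray(s,*q,.136)[:2] for q in b])
for i in range(4):
    d=w[(i+1)%4]-w[i]; print(np.linalg.norm(d).round(4),np.degrees(np.arctan2(d[1],d[0])).round(1))
E
```

```text
[ 0.25314589 -0.40130991  0.21359491]
0.0157 -14.8
0.06 -106.4
0.0156 164.2
0.0598 73.7
```

View pics/z11.png

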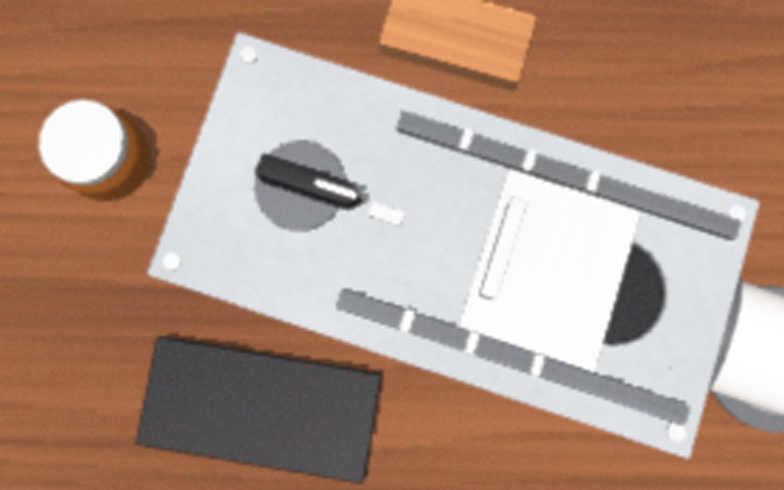

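```bash
python3 - <<'E'
from m import *
t=load('top11.png'); a=load('top0.png')
p=ray(t,130+504.5/2.8-.5,170+247.5/2.8-.5,.126)[:2]; d=(p-[.5301,.0713])@[1,1j]*np.exp(1j*np.radians(17)); print('tab box xy',d)
D=cv2.absdiff(t['img'],a['img']).max(2)
for n,(x0,x1,y0,y1) in dict(jar=(142,184,203,243),stone=(177,268,288,343),wood=(264,323,162,202)).items(): print(n,(D[y0:y1,x0:x1]>40).sum())
s=arm.get_state(); print(s['clock'],s['wrist_force']); arm.close_job()
E
```

```text
tab box xy (-7.620022444892495e-05-0.027968960306106787j)
jar 0
stone 0
wood 0
15.75 [ 0.0730646   0.1612851  -0.30567644]
the job is handed in; nothing more can be done
```

The shutter is in its middle stop with the port half open, the clamp nose points at the mark, and the job is handed in at about 15.8 s.

**What I did:** I pinched the shutter's tab and slid it 40 mm along its rails, then released it. I then gripped the knob, turned it about 77° clockwise to the mark, let go and backed the arm away from the box.

**Last checks:**
- **Shutter:** the tab is at box y -28.0 mm, which puts the shutter at 0.040 m.
- **Clamp:** the nose is about 0.6° off the mark in the top view.
- **Bystanders:** around the jar, stone and wooden block, no pixels changed noticeably from the first picture.
- **Robot:** it touches nothing, and the wrist force is about 0.

**Disagreement found:** the reported TCP height was about 31 mm lower than where the cameras showed the fingertips. My first try at the tab therefore closed on air above it without touching anything. I corrected for the offset, and both grips after that held.

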